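Sort the nuts into the pot tower and set the stock counter

ROBOT

A 6-joint arm with a two-finger parallel gripper is mounted at the origin on the work surface. World frame = base frame: x ahead of the robot, y to its left, z up, the work surface at z = 0. Lengths are in m, angles in rad, forces in N, time in s.
With the tool pointing down it reaches from about 0.15 to 0.775 m from the base axis. Payload 6.1 kg.
Tool frame: the origin (TCP) lies at the very end of the fingers, on their centre line; the grasp point (between the pads) lies 19 mm behind it; z points along the fingers, y is the line along which they close (so a half turn about z gives the same grasp; the last joint's range is limited). The gripper opens to 85 mm and grips with 20 to 120 N. Pads are 22 mm wide; open, the fingers measure 114 mm over their backs; the gripper's body (76 mm by 85 mm) begins 54 mm behind the grasp point. The pads swing forward as they close: fully open they stand 13 mm farther back than shut.
Start: joints at [0, 0.126, -0.04, 1.405, 0, 1.571], TCP at [0.525, -0, 0.231] pointing down, gripper open.
Joint ranges: [-2.72, 2.72], [-0.95, 1.95], [-1.27, 1.35], [-1.78, 2.02], [-1.46, 1.47], [-3.14, 3.14]. Speed limits (rad/s): [2.39, 2.39, 3.01, 3.14, 3.14, 3.14].

INTERFACE

Orientations are given as a unit quaternion [w, x, y, z].
In Python, from rig import manip gives the robot as it stands. The module is installed in compiled form; this text tells all that it offers. Calls block until the motion is done:
- manip.move_to(position, orientation): joint-space move of the TCP to a pose.
- manip.move_straight(position, orientation=None, max_speed=0.15, f_stop=None): straight line of the TCP; orientation=None keeps the orientation; max_speed is the mean speed in m/s. With f_stop (N) it stops when the force on the tool has changed by that much, and returns True; else False.
- manip.move_j(angles): joint-space move.
- manip.move_gripper(opening): finger opening in m; the grip force is fixed at half the most; returns when the fingers have stopped.
- manip.hold(seconds).
- manip.solve_ik(position, orientation): joint angles nearest the present ones, or None.
- manip.observe(): the state.
- manip.read_camera(name): name is "scene" or "side" or "wrist"; returns a dict with "frame" (480x640x3 uint8, blue, green, red), "camera_matrix" (3x3 intrinsics, pixels), "eye" and "attitude" of the camera in the world. Camera axes: x right, y up, looking along -z (the intrinsics and any distortion apply to the point x, -y, -z); pixel columns grow to the right and rows downward; lengths in m; the calibration is good to about 2 mm. A picture is of the moment at which its call begins. There is no depth.
A pose or a line that the arm cannot do raises manip.IKError and nothing moves.
- manip.sign_off(): hands the job in; it is judged then, once.
Trained networks look in a picture, given as the dict that the camera call returned (one of the last four; its "shot" number tells which), for a name from the list of things; names that differ only in an ending like _2 or _b are one class to them, and where a whole thing is asked for, a point or a joint stands for the part that bears it (a point fixed in the world has none). Each returns a list of dicts, best first, with "confidence" (0 to 1); they miss things now and then, are a little off and sometimes report something else, mostly with a low value. They report only what shows in the picture. A call takes as long as a camera call.
- manip.boxes_of(thing, picture): "box" ([left, top, right, bottom] in pixels, round what is visible of it).
- manip.outline_of(thing, picture): "region" (480x640 bool, what is visible of it) and "box" ([left, top, right, bottom] in pixels, round what is visible of it).
The state is a dict: "time": time; "joint_pos": joint angles; "qd": joint speeds; "joint_efforts": joint torques, N m; "tool_pos": TCP position; "ee_rot": TCP orientation; "ft_force": force on the tool from outside, world axes, zero at the start; "wrist_torque": the same for the moment, N m; "grip_width": finger opening in m; "finger_force": force on a finger pad.
Only numpy, scipy, OpenCV 4.12 (cv2) and the standard library are available. Lean on these libraries where they do the work, as an engineer would, in place of code of your own. Each camera call takes 0.05 s, during which the arm holds its last target. There are 200 camera calls.

TASK

Take the pot tower apart from the top: lid off first, then the yellow pot, each stood upright on the bench; put every loose zinc (silver) nut into the blue pot and every brass nut into the yellow pot. Then build the tower again (yellow pot seated on the blue one, lid seated on top, standing on the bench) and press the red button of the stock counter until the figure in its window is the number of all the nuts now in the tower; leave the oil bottle, the screwdriver and the mug alone.

Things in the scene. Friction and masses are not known exactly. Their poses are not given: they have to be found in the camera images.
- counter: Stock counter: blue sheet-metal box fixed to the bench, 96 (x) by 130 (y) by 74 mm high; origin under its centre. In its top, centred at y = -24 mm, a window between two red marks shows the top of a white drum with black figures, upright when read from the box's -x side (the robot's). The red button is at y = +40 mm.
- step_top (a point): Centre of the top face of the counter's red step button, a vertical cap 27 mm across; 93 mm above the bench when up, at 40 mm to the +y side of the box's centre.
- step (a joint): Button travel in m: 0 up, 0.0117 at the bottom stop. Sprung: 1.5 N at the top, about 4 N just before the stop; a press of 6 N puts it right down. A full press moves the drum on by one figure; let it spring right up to take the next. A press that stops short may not count. It springs up by itself.
- drum (a joint): Drum angle in rad: the figure in the window is round(angle / 0.6283) modulo 10 (0.6283 shows 1, -0.6283 shows 9). Each full press adds 0.6283, a detent holds it at whole figures, and it only goes forward: after 9 comes 0. At the start it shows an old figure, 7, 8, 9 or 0.
- blue_pot_mid (a point): Blue stacking pot (bottom of the tower, for zinc nuts), empty: round, open, 62 mm outside, 54 inside, 60 high, 60 g, inner floor 8 mm up. Its tapered foot (49 mm across, 5 deep, 43 at the end) drops with 2.5 mm play all round into the mouth of the pot below, whose mid point is then 55 mm lower. Point on its axis, half-way up, 30 mm below the rim; z along the axis.
- yellow_pot_mid (a point): Yellow stacking pot (on the blue pot, under the lid, for brass nuts), empty: round, open, 62 mm outside, 54 inside, 60 high, 60 g, inner floor 8 mm up. Its tapered foot (49 mm across, 5 deep, 43 at the end) drops with 2.5 mm play all round into the mouth of the pot below, whose mid point is then 55 mm lower. Point on its axis, half-way up, 30 mm below the rim; z along the axis.
- lid_knob (a point): Middle of the lid's knob. Grey lid: disc 62 mm across, 6 mm thick, 50 g, the same tapered foot below, loosely seated in the yellow pot's mouth; black upright knob on top, 22 mm across, 26 mm high. The point is 24 mm above the lid's lowest face, 13 mm below the knob's top; on a seated lid 49 mm above the pot's mid point.
- zinc1_mid (a point): Loose hexagon nut, silver zinc-plated steel, for the blue pot, flat on the bench at the start: 24 mm across flats, 28 across corners, 13 high, 34 g. Point at its centre; z is the bore axis, x square to one pair of flats (the others 60 and 120 degrees round). May be absent (None at the start).
- zinc2_mid (a point): Loose hexagon nut, silver zinc-plated steel, for the blue pot, flat on the bench at the start: 24 mm across flats, 28 across corners, 13 high, 34 g. Point at its centre; z is the bore axis, x square to one pair of flats (the others 60 and 120 degrees round). May be absent (None at the start).
- zinc3_mid (a point): Loose hexagon nut, silver zinc-plated steel, for the blue pot, flat on the bench at the start: 24 mm across flats, 28 across corners, 13 high, 34 g. Point at its centre; z is the bore axis, x square to one pair of flats (the others 60 and 120 degrees round). May be absent (None at the start).
- brass1_mid (a point): Loose hexagon nut, yellow brass, for the yellow pot, flat on the bench at the start: 24 mm across flats, 28 across corners, 13 high, 34 g. Point at its centre; z is the bore axis, x square to one pair of flats (the others 60 and 120 degrees round). May be absent (None at the start).
- brass2_mid (a point): Loose hexagon nut, yellow brass, for the yellow pot, flat on the bench at the start: 24 mm across flats, 28 across corners, 13 high, 34 g. Point at its centre; z is the bore axis, x square to one pair of flats (the others 60 and 120 degrees round). May be absent (None at the start).
- brass3_mid (a point): Loose hexagon nut, yellow brass, for the yellow pot, flat on the bench at the start: 24 mm across flats, 28 across corners, 13 high, 34 g. Point at its centre; z is the bore axis, x square to one pair of flats (the others 60 and 120 degrees round). May be absent (None at the start).
- lid: The lid of the tower; origin at the centre of the underside of its foot.
- yellow_pot: The yellow pot; origin at the centre of its underside.
- blue_pot: The blue pot; origin at the centre of its underside.
- oil: Bystander: yellow oil bottle, 52 mm across, 150 mm high; origin at the centre of its underside. Not to be moved.
- driver: Bystander: screwdriver lying on the bench along its x axis, handle towards -x, about 200 mm long; origin under its middle. Not to be moved.
- mug: Bystander: white mug, 80 mm across, 90 mm high; origin at the centre of its underside. Not to be moved.

How it is judged:
On the way, in this order (a step that is already met when the one before it is completed fails the run):
1. the lid stands, knob up, on the bench clear of the pots (height (world z) of lid_knob below 0.034 m and angle between lid_knob's own z axis and vertical below 0.15 rad and horizontal distance between lid_knob and blue_pot_mid above 0.055 m and linear speed of lid below 0.02 m/s), for 0.2 s.
2. the yellow pot has been lifted off the blue one and stands upright on the bench (height (world z) of yellow_pot_mid below 0.038 m and angle between yellow_pot_mid's own z axis and vertical below 0.15 rad and horizontal distance between yellow_pot_mid and blue_pot_mid above 0.055 m and linear speed of yellow_pot below 0.02 m/s), for 0.2 s.
At the end, for the whole second after the job is handed in: Every zinc nut is in the blue pot, every brass nut in the yellow pot; the blue pot stands on the bench, the yellow pot is seated on it and the lid on top (6 mm sideways, 3 mm in height, 0.08 rad), at rest; the drum shows the number of nuts (within 0.12 rad) and the button is up (horizontal distance between each of zinc1_mid, zinc2_mid, zinc3_mid and blue_pot_mid below 0.028 m and z of zinc1_mid in the frame of blue_pot_mid between -0.03 and 0.03 m and z of zinc2_mid in the frame of blue_pot_mid between -0.03 and 0.03 m and z of zinc3_mid in the frame of blue_pot_mid between -0.03 and 0.03 m and horizontal distance between each of brass1_mid, brass2_mid, brass3_mid and yellow_pot_mid below 0.028 m and z of brass1_mid in the frame of yellow_pot_mid between -0.03 and 0.03 m and z of brass2_mid in the frame of yellow_pot_mid between -0.03 and 0.03 m and z of brass3_mid in the frame of yellow_pot_mid between -0.03 and 0.03 m and height (world z) of blue_pot_mid below 0.034 m and angle between blue_pot_mid's own z axis and vertical below 0.06 rad and horizontal distance between yellow_pot_mid and blue_pot_mid below 0.006 m and z of yellow_pot_mid in the frame of blue_pot_mid between 0.052 and 0.058 m and angle between each of yellow_pot_mid, lid_knob's own z axis and vertical below 0.08 rad and horizontal distance between lid_knob and yellow_pot_mid below 0.006 m and z of lid_knob in the frame of yellow_pot_mid between 0.046 and 0.052 m and linear speed of each of lid, yellow_pot, blue_pot below 0.02 m/s and (not (height (world z) of zinc1_mid above -10 m or value of joint drum above 1000 rad) or not (height (world z) of zinc2_mid above -10 m or value of joint drum above 1000 rad) or not (height (world z) of zinc3_mid above -10 m or value of joint drum above 1000 rad) or not (height (world z) of brass1_mid above -10 m or value of joint drum above 1000 rad) or not (height (world z) of brass2_mid above -10 m or value of joint drum above 1000 rad) or not (height (world z) of brass3_mid above -10 m or value of joint drum above 1000 rad) or value of joint drum between 3.64991 and 3.88991 rad or value of joint drum between 9.9331 and 10.1731 rad) and (not (height (world z) of zinc1_mid above -10 m or value of joint drum above 1000 rad) or not (height (world z) of zinc2_mid above -10 m or value of joint drum above 1000 rad) or not (height (world z) of zinc3_mid above -10 m or value of joint drum above 1000 rad) or height (world z) of brass1_mid above -10 m or value of joint drum between 3.02159 and 3.26159 rad or value of joint drum between 9.30479 and 9.54478 rad) and (not (height (world z) of zinc1_mid above -10 m or value of joint drum above 1000 rad) or not (height (world z) of zinc2_mid above -10 m or value of joint drum above 1000 rad) or not (height (world z) of zinc3_mid above -10 m or value of joint drum above 1000 rad) or height (world z) of brass2_mid above -10 m or value of joint drum between 3.02159 and 3.26159 rad or value of joint drum between 9.30479 and 9.54478 rad) and (not (height (world z) of zinc1_mid above -10 m or value of joint drum above 1000 rad) or not (height (world z) of zinc2_mid above -10 m or value of joint drum above 1000 rad) or not (height (world z) of zinc3_mid above -10 m or value of joint drum above 1000 rad) or height (world z) of brass3_mid above -10 m or value of joint drum between 3.02159 and 3.26159 rad or value of joint drum between 9.30479 and 9.54478 rad) and (height (world z) of zinc1_mid above -10 m or not (height (world z) of brass1_mid above -10 m or value of joint drum above 1000 rad) or not (height (world z) of brass2_mid above -10 m or value of joint drum above 1000 rad) or not (height (world z) of brass3_mid above -10 m or value of joint drum above 1000 rad) or value of joint drum between 3.02159 and 3.26159 rad or value of joint drum between 9.30479 and 9.54478 rad) and (height (world z) of any of zinc1_mid, brass1_mid above -10 m or value of joint drum between 2.39328 and 2.63328 rad or value of joint drum between 8.67647 and 8.91647 rad) and (height (world z) of any of zinc1_mid, brass2_mid above -10 m or value of joint drum between 2.39328 and 2.63328 rad or value of joint drum between 8.67647 and 8.91647 rad) and (height (world z) of any of zinc1_mid, brass3_mid above -10 m or value of joint drum between 2.39328 and 2.63328 rad or value of joint drum between 8.67647 and 8.91647 rad) and (height (world z) of zinc2_mid above -10 m or not (height (world z) of brass1_mid above -10 m or value of joint drum above 1000 rad) or not (height (world z) of brass2_mid above -10 m or value of joint drum above 1000 rad) or not (height (world z) of brass3_mid above -10 m or value of joint drum above 1000 rad) or value of joint drum between 3.02159 and 3.26159 rad or value of joint drum between 9.30479 and 9.54478 rad) and (height (world z) of any of zinc2_mid, brass1_mid above -10 m or value of joint drum between 2.39328 and 2.63328 rad or value of joint drum between 8.67647 and 8.91647 rad) and (height (world z) of any of zinc2_mid, brass2_mid above -10 m or value of joint drum between 2.39328 and 2.63328 rad or value of joint drum between 8.67647 and 8.91647 rad) and (height (world z) of any of zinc2_mid, brass3_mid above -10 m or value of joint drum between 2.39328 and 2.63328 rad or value of joint drum between 8.67647 and 8.91647 rad) and (height (world z) of zinc3_mid above -10 m or not (height (world z) of brass1_mid above -10 m or value of joint drum above 1000 rad) or not (height (world z) of brass2_mid above -10 m or value of joint drum above 1000 rad) or not (height (world z) of brass3_mid above -10 m or value of joint drum above 1000 rad) or value of joint drum between 3.02159 and 3.26159 rad or value of joint drum between 9.30479 and 9.54478 rad) and (height (world z) of any of zinc3_mid, brass1_mid above -10 m or value of joint drum between 2.39328 and 2.63328 rad or value of joint drum between 8.67647 and 8.91647 rad) and (height (world z) of any of zinc3_mid, brass2_mid above -10 m or value of joint drum between 2.39328 and 2.63328 rad or value of joint drum between 8.67647 and 8.91647 rad) and (height (world z) of any of zinc3_mid, brass3_mid above -10 m or value of joint drum between 2.39328 and 2.63328 rad or value of joint drum between 8.67647 and 8.91647 rad) and value of joint step below 0.002 m); the robot touches nothing.
It fails at once if the oil bottle is shifted by more than 30 mm or tipped (distance of oil from where it was at the start of the episode above 0.03 m or angle between oil's own z axis and vertical above 0.3 rad).
It fails at once if the screwdriver is shifted by more than 30 mm or tipped (distance of driver from where it was at the start of the episode above 0.03 m).
It fails at once if the mug is shifted by more than 30 mm or tipped (distance of mug from where it was at the start of the episode above 0.03 m or angle between mug's own z axis and vertical above 0.3 rad).
Of zinc1, zinc2, zinc3 only 2 to 3 are there at a start; the rules pass over those that are not, and their reading is None.
Of brass1, brass2, brass3 only 2 to 3 are there at a start; the rules pass over those that are not, and their reading is None.
At some moment in a run one of zinc1, zinc2, zinc3, brass1, brass2, brass3 may be knocked a few centimetres aside while the robot is not near it.
Once in a run the grip may slacken for a moment while it holds something.
It also fails if it takes over 200 s, if anything falls off the work surface, if the arm or the gripper's body presses on something with over 40 N, if the wrist force passes 120 N, or if a joint passes its speed limit or range.

## Working session

There is one attempt and no reset: what is moved stays moved. The work goes in short steps, each a Python script; the robot and the scene stay as the last script left them, time stands still between calls to the robot, and variables do not carry over. Pictures are saved under pics/ and viewed, at most 14 in all, crops included, and the job is handed in when it is done.

```bash
mkdir -p pics; ls; cat > h.py <<'E'
import numpy as np, cv2
from rig import manip
from scipy.spatial.transform import Rotation as R
def rot(q): return R.from_quat([q[1],q[2],q[3],q[0]]).as_matrix()
def att(c):
    a=np.array(c["attitude"],float); return a if a.shape==(3,3) else rot(a)
def ray(c,px):
    K=np.array(c["camera_matrix"]); d=np.linalg.inv(K)@[px[0],px[1],1]
    return np.array(c["eye"]),att(c)@np.array([d[0],-d[1],-d[2]])
def onz(c,px,z):
    e,d=ray(c,px); return e+d*(z-e[2])/d[2]
def proj(c,p):
    v=att(c).T@(np.array(p)-c["eye"]); u=np.array(c["camera_matrix"])@[v[0],-v[1],-v[2]]; return u[:2]/u[2]
def down(yaw):  # tool z down; tool y along world direction yaw (mod pi)
    y=np.array([np.cos(yaw),np.sin(yaw),0]);z=np.array([0,0,-1.]);x=np.cross(y,z)
    q=R.from_matrix(np.c_[x,y,z]).as_quat(); return [q[3],q[0],q[1],q[2]]
E
python3 - <<'E'
from h import *
for n in ["scene","side","wrist"]:
    c=manip.read_camera(n); cv2.imwrite(f"pics/{n}0.png",c["frame"]); print(n,c.keys(),c["eye"],c["attitude"],np.array(c["camera_matrix"]).tolist())
    if n!="wrist":
        for t in ["counter","blue_pot","yellow_pot","lid","zinc1_mid","brass1_mid","oil","driver","mug"]:
            print(t,[(np.round(b["box"]).tolist(),round(b["confidence"],2)) for b in manip.boxes_of(t,c)])
o=manip.observe();print(o)
E
```

```text
pics
scene dict_keys(['frame', 'camera_matrix', 'eye', 'attitude', 'shot']) [ 0.92229966 -0.37192392  0.95061341] [0.91354604 0.28232696 0.08812317 0.27921215] [[473.9938844471436, 0.0, 320.1296602541609], [0.0, 473.9938844471436, 243.74219592691026], [0.0, 0.0, 1.0]]
counter [([320.0, 168.0, 376.0, 236.0], 0.74)]
blue_pot [([159.0, 370.0, 188.0, 399.0], 0.56), ([343.0, 196.0, 353.0, 206.0], 0.5)]
yellow_pot [([150.0, 362.0, 182.0, 391.0], 0.8)]
lid [([138.0, 346.0, 174.0, 380.0], 0.83)]
zinc1_mid []
brass1_mid []
oil [([289.0, 359.0, 316.0, 406.0], 0.76), ([150.0, 359.0, 183.0, 389.0], 0.52), ([224.0, 296.0, 231.0, 305.0], 0.49)]
driver [([333.0, 277.0, 414.0, 324.0], 0.81)]
mug [([372.0, 133.0, 406.0, 181.0], 0.81)]
side dict_keys(['frame', 'camera_matrix', 'eye', 'attitude', 'shot']) [ 0.35545373 -0.67088578  0.54374595] [ 0.85594837  0.49407734 -0.07134615 -0.13472084] [[448.57192403835785, 0.0, 317.38561197018174], [0.0, 448.57192403835785, 241.56164489921494], [0.0, 0.0, 1.0]]
counter [([256.0, 197.0, 320.0, 256.0], 0.62), ([268.0, 195.0, 277.0, 205.0], 0.24), ([247.0, 281.0, 2
[... 705 characters left out ...]
ay([ 2.73688194e-05,  1.25803810e-01, -3.95940704e-02,  1.40540871e+00,
       -1.65505976e-06,  1.57079714e+00]), 'qd': array([5.12373176e-04, 7.71682206e-04, 4.04128609e-05, 3.60228409e-04,
       3.25888990e-04, 4.09061423e-04]), 'joint_efforts': array([-4.99775240e-05, -4.35716343e+01,  3.53095329e+01,  1.49301057e-03,
        2.81870024e-05, -4.75571778e-05]), 'tool_pos': array([5.24983105e-01, 1.38790976e-05, 2.31295245e-01]), 'ee_rot': array([-3.04375244e-06,  7.07097392e-01,  7.07116170e-01, -4.21415869e-06]), 'ft_force': array([0.77578295, 0.58525939, 1.28014114]), 'wrist_torque': array([ 0.01387247,  0.02404209, -0.03448887]), 'finger_force': 0.0, 'grip_width': 0.08515163628963585}
```

View pics/scene0.png

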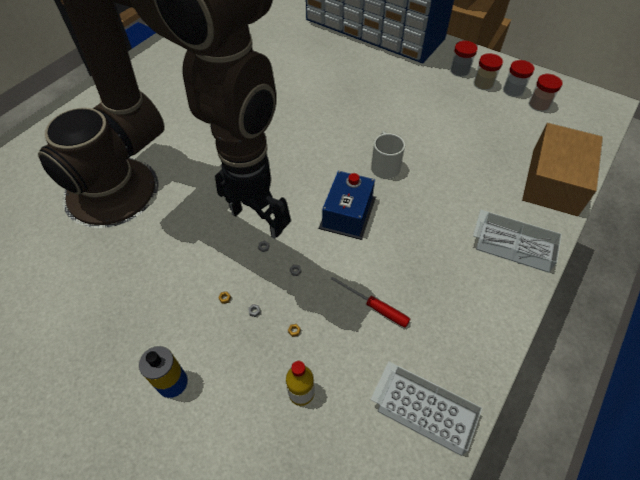

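View pics/side0.png

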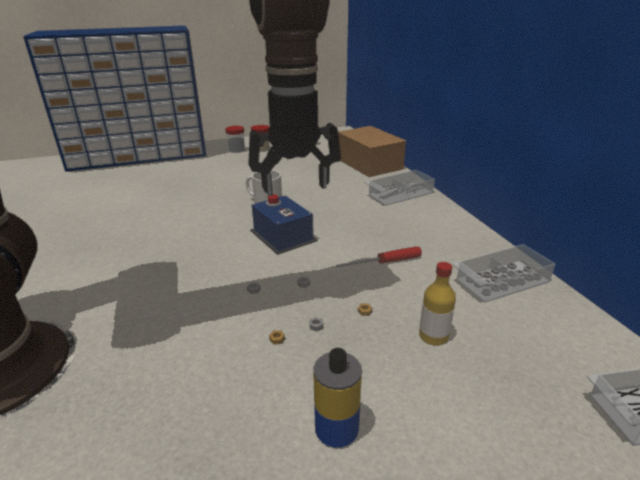

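View pics/wrist0.png

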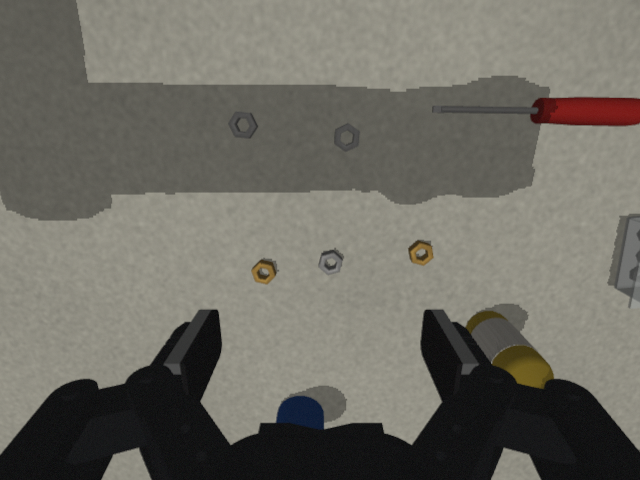

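The scene shows the tower near scene px (163,372), the counter at (348,205), three zinc nuts at wrist px (243,125), (347,137), (331,262), and two brass nuts at (264,272), (421,253). Next I'll turn these pixels into positions.

```bash
cat >> h.py <<'E'
def nuts(c,kind,minc=0.3):
    """[(xy, angle of a flat-pair normal mod 60deg, conf)] for nuts on the bench"""
    out=[]
    for r in manip.outline_of(kind+"1_mid",c):
        if r["confidence"]<minc: continue
        m=r["region"].astype(np.uint8); cs=cv2.findContours(m,cv2.RETR_EXTERNAL,cv2.CHAIN_APPROX_NONE)[0]
        if not cs: continue
        k=cv2.convexHull(max(cs,key=cv2.contourArea)).reshape(-1,2)
        P=np.array([onz(c,p,0.009)[:2] for p in k]); 
        q,_=cv2.minEnclosingCircle((P*1000).astype(np.float32)); q=np.array(q)/1000
        a=np.radians(np.arange(0,60,1)); w=[max(np.ptp(P@[np.cos(t+j),np.sin(t+j)]) for j in (0,np.pi/3,2*np.pi/3)) for t in a]
        out.append((q.round(4),float(a[np.argmin(w)]),round(float(min(w)),4),round(r["confidence"],2)))
    return out
E
python3 - <<'E'
from h import *
w=manip.read_camera("wrist")
for k in ("zinc","brass"):
    print(k); [print(" ",n) for n in nuts(w,k,.2)]
for p in [(243,125),(347,137),(331,262),(264,272),(421,253)]: print(p,onz(w,p,0.009).round(3))
s=manip.read_camera("scene");d=manip.read_camera("side")
print("knobtop",onz(s,(152,356),.147),onz(d,(338,353),.147))
def tri(a,b):
    (e1,d1),(e2,d2)=ray(s,a),ray(d,b); t=np.linalg.lstsq(np.c_[d1,-d2],e2-e1,rcond=None)[0]
    return (e1+t[0]*d1).round(3),(e2+t[1]*d2).round(3)
print("tri",tri((152,356),(338,353)))
print("button",tri((354,178),(273,198)),onz(s,(354,178),.093),onz(d,(273,198),.093))
print("oil top",tri((298,367),(444,268)))
print("mug",onz(s,(388,172),0),"drv",onz(s,(333,278),0),onz(s,(408,322),.01))
cv2.imwrite("pics/cnt.png",cv2.resize(s["frame"][150:250,300:400],(500,500),interpolation=2))
E
```

```text
zinc
  (array([ 0.5354, -0.0657]), 0.8726646259971648, 0.0285, 0.81)
  (array([0.5504, 0.0685]), 0.9773843811168246, 0.0256, 0.62)
brass
  (array([ 0.6346, -0.0549]), 0.3490658503988659, 0.0272, 0.65)
(243, 125) [0.449 0.08  0.009]
(347, 137) [0.551 0.069 0.009]
(331, 262) [ 0.536 -0.065  0.009]
(264, 272) [ 0.461 -0.077  0.009]
(421, 253) [ 0.636 -0.055  0.009]
knobtop [ 0.4997809  -0.28308425  0.147     ] [ 0.49893629 -0.28652024  0.147     ]
tri (array([ 0.499, -0.283,  0.145]), array([ 0.5  , -0.284,  0.144]))
button (array([0.548, 0.324, 0.086]), array([0.55 , 0.323, 0.085])) [0.55106776 0.31883138 0.093     ] [0.54642488 0.30587598 0.093     ]
oil top (array([ 0.725, -0.154,  0.144]), array([ 0.727, -0.156,  0.143]))
mug [0.57582834 0.46361509 0.        ] drv [0.63371154 0.10267555 0.        ] [0.83114443 0.09623545 0.01      ]
```

View pics/cnt.png

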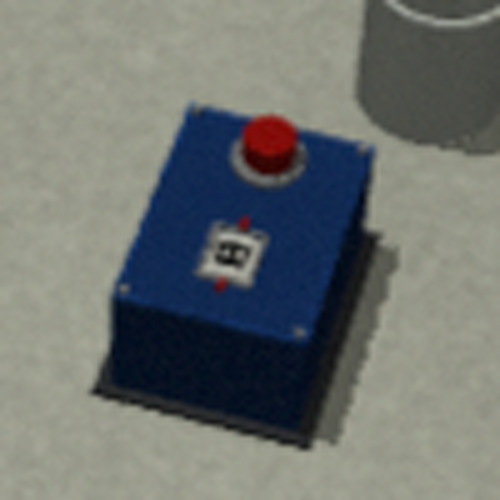

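```bash
python3 - <<'E'
from h import *
T=np.array([.5,-.285])
manip.move_to([*T,.27],down(0)); o=manip.observe(); print(o["tool_pos"],o["joint_pos"],o["time"])
c=manip.read_camera("wrist"); f=c["frame"].copy()
for r in manip.outline_of("lid",c)[:2]:
    cs=cv2.findContours(r["region"].astype(np.uint8),0,2)[0]; k=max(cs,key=cv2.contourArea).reshape(-1,2)
    P=np.array([onz(c,p,.121)[:2] for p in k]); print(r["confidence"],P.min(0),P.max(0),(P.min(0)+P.max(0))/2)
for z,rad in((.147,.011),(.121,.031)):
    for t in np.linspace(0,6.28,40): cv2.circle(f,tuple(int(v) for v in proj(c,[T[0]+rad*np.cos(t),T[1]+rad*np.sin(t),z])),1,(0,0,255),-1)
cv2.imwrite("pics/w1.png",f)
E
```

```text
[ 0.50019542 -0.28415368  0.26986308] [-5.16861111e-01  2.28066205e-01  1.67899752e-01  1.51098823e+00
  4.65094673e-04  1.05321928e+00] 2.4083
0.81 [ 0.46753624 -0.31389215] [ 0.52800269 -0.25328581] [ 0.49776946 -0.28358898]
```

View pics/w1.png

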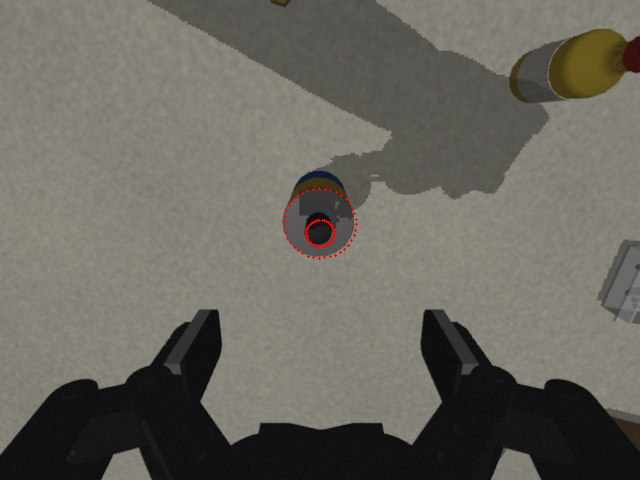

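The fit is good: knob at px (319,233), with the tower axis at about (0.499,-0.284). Lid comes off first.

```bash
cat >> h.py <<'E'
def st(tag=""):
    o=manip.observe(); print(tag,"t%.1f"%o["time"],o["tool_pos"].round(4),"w%.4f"%o["grip_width"],"ff%.0f"%o["finger_force"],"F",o["ft_force"].round(1)); return o
Q0=down(0); TW=np.array([.499,-.284]); LID=np.array([.38,-.38]); YEL=np.array([.36,-.21])
E
python3 - <<'E'
from h import *
manip.move_straight([*TW,.127],Q0); manip.move_gripper(0.015); st("grip")
manip.move_straight([*TW,.165],max_speed=.1); st("up")
manip.move_straight([*LID,.165],max_speed=.25); st()
manip.move_straight([*LID,.04],max_speed=.15); o=st()
print(manip.move_straight([*LID,.012],max_speed=.03,f_stop=4)); st("down")
c=manip.read_camera("wrist"); cv2.imwrite("pics/w2.png",c["frame"])
E
```

```text
grip t4.2 [ 0.4993 -0.2841  0.1274] w0.0197 ff59 F [-0.   0.1  1.5]
up t4.8 [ 0.499  -0.284   0.1648] w0.0198 ff59 F [-0.4 -0.8 -1.5]
 t5.5 [ 0.3802 -0.3797  0.1647] w0.0199 ff59 F [ 0.1 -0.  -0.3]
 t6.5 [ 0.3807 -0.3803  0.0408] w0.0199 ff60 F [ 1.1  0.6 -0.2]
True
down t7.2 [ 0.3797 -0.3799  0.0173] w0.0195 ff61 F [-0.9  0.3  5.7]
```

View pics/w2.png

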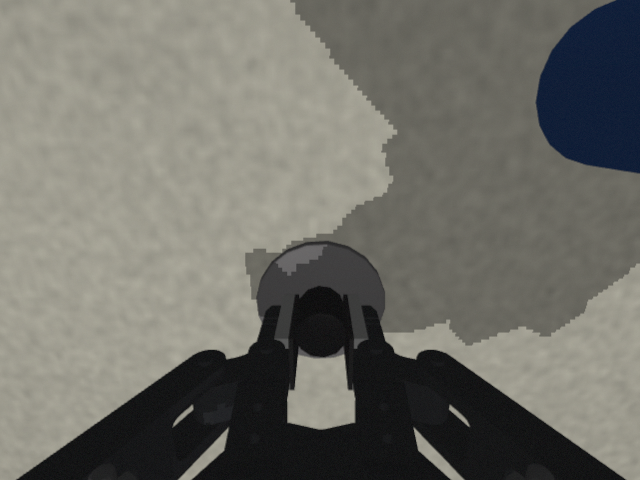

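The lid is on the bench, held at px (320,300) and upright. I'll release it and move the yellow pot.

```bash
python3 - <<'E'
from h import *
manip.move_gripper(0.06); manip.move_straight([*LID,.10],max_speed=.2); manip.move_gripper(.085)
manip.move_straight([*LID,.18],max_speed=.3); manip.move_straight([*TW,.18],max_speed=.3)
c=manip.read_camera("wrist")
for r in manip.outline_of("yellow_pot",c)[:2]:
    cs=cv2.findContours(r["region"].astype(np.uint8),0,2)[0]; k=max(cs,key=cv2.contourArea).reshape(-1,2)
    P=np.array([onz(c,p,.115)[:2] for p in k]); print(r["confidence"],P.min(0),P.max(0),(P.min(0)+P.max(0))/2)
cv2.imwrite("pics/w3.png",c["frame"])
manip.move_straight([*TW,.066],max_speed=.12); manip.move_gripper(.045); st("grip")
manip.move_straight([*TW,.14],max_speed=.1); st("up")
manip.move_straight([*YEL,.14],max_speed=.2); manip.move_straight([*YEL,.03],max_speed=.12); st()
print(manip.move_straight([*YEL,.006],max_speed=.03,f_stop=4)); st("down")
c=manip.read_camera("side"); cv2.imwrite("pics/s2.png",c["frame"])
E
```

```text
0.66 [ 0.46728082 -0.31453265] [ 0.52804166 -0.24254615] [ 0.49766124 -0.2785394 ]
grip t11.3 [ 0.4995 -0.2844  0.0673] w0.0617 ff65 F [-2.5  0.2  5.4]
up t12.2 [ 0.4987 -0.2838  0.1393] w0.0617 ff65 F [-0.5  0.2 -1.4]
 t14.2 [ 0.3605 -0.2103  0.0305] w0.0619 ff65 F [-0.8 -0.1 -0.7]
True
down t14.8 [ 0.3599 -0.21    0.0123] w0.0615 ff65 F [-1.1  0.9  5.2]
```

View pics/s2.png

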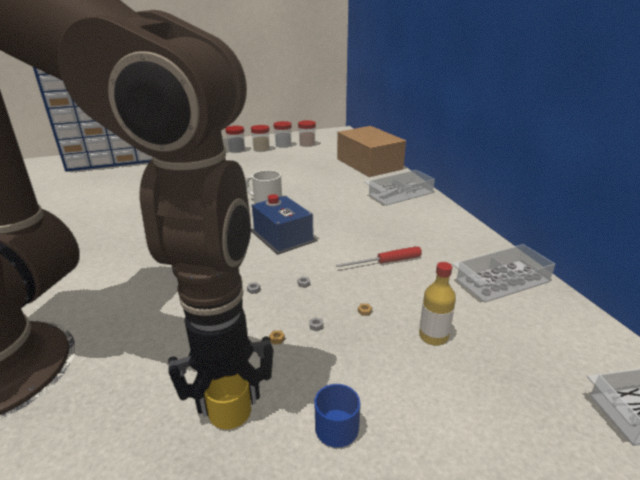

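```bash
cat >> h.py <<'E'
def pick(kind,guess,dest,zdrop=.072):
    g=np.array(guess); n=None
    manip.move_gripper(.05)
    for k in range(2):
        manip.move_to([*g,.13],Q0); c=manip.read_camera("wrist")
        cand=[x for x in nuts(c,kind,.25) if np.linalg.norm(x[0]-g)<.07 and x[2]<.033]
        if not cand:
            cv2.imwrite(f"pics/miss.png",c["frame"]); print("no cand",kind,g,nuts(c,kind,.05))
            if k: return False
            continue
        n=min(cand,key=lambda x:np.linalg.norm(x[0]-g)); 
        far=np.linalg.norm(n[0]-g)>.015; g=n[0]
        if not far: break
    yaw=(n[1]+np.pi/6)%(np.pi/3)-np.pi/6; print(kind,n,"yaw",round(np.degrees(yaw)))
    q=down(yaw)
    manip.move_straight([*g,.05],q,max_speed=.2)
    if manip.move_straight([*g,.004],max_speed=.06,f_stop=8): st("touched")
    manip.move_gripper(.015); o=st("grip")
    if o["grip_width"]<.02: return False
    manip.move_straight([*g,.11],max_speed=.2)
    manip.move_straight([*dest,.11],q,max_speed=.3)
    o=st("over pot")
    if o["grip_width"]<.02: return False
    manip.move_straight([*dest,zdrop],max_speed=.15); manip.move_gripper(.040); manip.hold(.2)
    manip.move_straight([*dest,.13],max_speed=.25); return True
E
python3 - <<'E'
from h import *
manip.move_gripper(.085); manip.move_straight([*YEL,.13],max_speed=.2); manip.hold(.1)
print(pick("brass",(.461,-.077),YEL)); 
c=manip.read_camera("wrist"); cv2.imwrite("pics/w4.png",c["frame"])
E
```

```text
no cand brass [ 0.461 -0.077] [(array([ 0.6347, -0.0549]), 0.24434609527920614, 0.0297, 0.91)]
no cand brass [ 0.461 -0.077] [(array([ 0.6348, -0.0547]), 0.24434609527920614, 0.03, 0.9)]
False
```

View pics/w4.png

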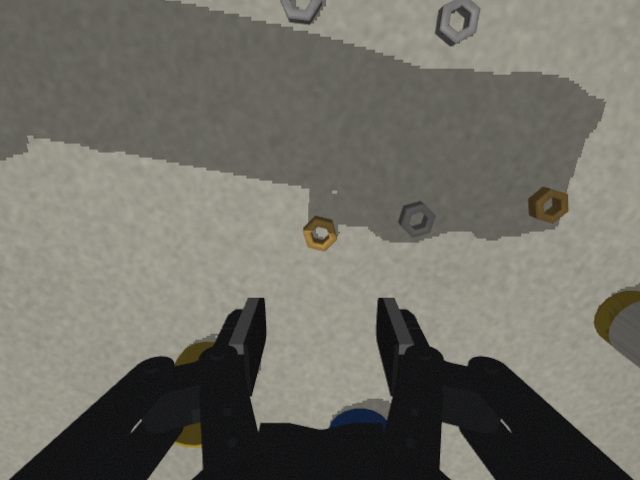

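The brass nut is at px (320,233), but the network misses it in this view. I'll add a colour fallback and a box fallback.

```bash
cat > patch.py <<'E'
s=open('h.py').read()
i=s.index("def nuts("); j=s.index("def st(")
s=s[:i]+'''def fit(c,m):
    cs=cv2.findContours(m,cv2.RETR_EXTERNAL,cv2.CHAIN_APPROX_NONE)[0]
    if not cs: return None
    k=cv2.convexHull(max(cs,key=cv2.contourArea)).reshape(-1,2)
    if len(k)<5: return None
    P=np.array([onz(c,p,0.009)[:2] for p in k])
    q=np.array(cv2.minEnclosingCircle((P*1000).astype(np.float32))[0])/1000
    a=np.radians(np.arange(0,60,1)); w=[max(np.ptp(P@[np.cos(t+j),np.sin(t+j)]) for j in (0,np.pi/3,2*np.pi/3)) for t in a]
    return q.round(4),float(a[np.argmin(w)]),round(float(min(w)),4)
def nuts(c,kind,minc=0.3):
    """[(xy, angle of a flat-pair normal mod 60deg, width, conf)] for nuts on the bench"""
    out=[]
    for r in manip.outline_of(kind+"1_mid",c):
        f=fit(c,r["region"].astype(np.uint8)) if r["confidence"]>=minc else None
        if f: out.append((*f,round(r["confidence"],2)))
    if kind=="brass":
        h=cv2.cvtColor(c["frame"],cv2.COLOR_BGR2HSV); m=cv2.inRange(h,(10,90,40),(30,255,255))
        n,l,s,_=cv2.connectedComponentsWithStats(m)
        for i in range(1,n):
            if s[i][4]>80:
                f=fit(c,(l==i).astype(np.uint8))
                if f and .02<f[2]<.033: out.append((*f,.5))
    elif not out:
        for b in manip.boxes_of(kind+"1_mid",c):
            x=b["box"]; q=onz(c,((x[0]+x[2])/2,(x[1]+x[3])/2),.009)[:2]; out.append((q.round(4),0.,.03,b["confidence"]))
    return out
'''+s[j:]
open('h.py','w').write(s)
E
python3 patch.py; python3 - <<'E'
from h import *
print(pick("brass",(.461,-.077),YEL)); 
c=manip.read_camera("wrist"); cv2.imwrite("pics/w5.png",c["frame"])
E
```

```text
brass (array([ 0.4603, -0.0777]), 0.2617993877991494, 0.0263, 0.5) yaw 15
grip t20.2 [ 0.4608 -0.0778  0.0047] w0.0217 ff59 F [-1.3 -0.1  5.8]
over pot t21.6 [ 0.3594 -0.2098  0.109 ] w0.0215 ff59 F [-0.3  0.3 -0. ]
True
```

View pics/w5.png

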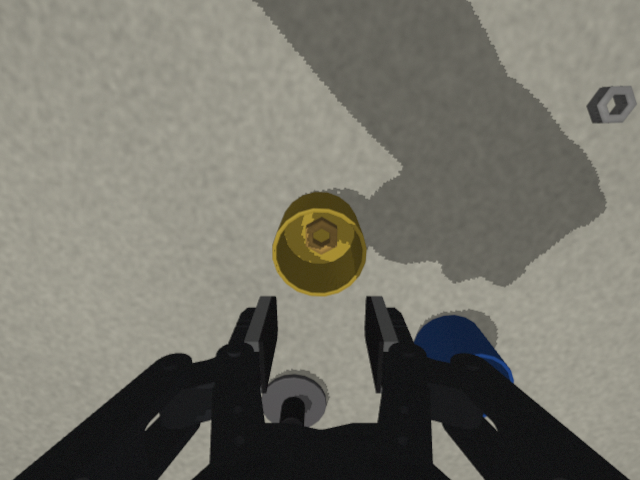

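The brass nut sits in the yellow pot at px (321,236). The other four come next, stopping on any failure.

```bash
sed -i 's/\["grip_width"\]<.02/["grip_width"]<.018/' h.py; python3 - <<'E'
from h import *
for k,g,d in [("brass",(.635,-.055),YEL),("zinc",(.536,-.066),TW),("zinc",(.55,.0685),TW),("zinc",(.449,.08),TW)]:
    ok=pick(k,g,d); print(ok)
    if not ok: break
c=manip.read_camera("wrist"); cv2.imwrite("pics/w6.png",c["frame"])
E
```

```text
brass (array([ 0.6353, -0.0549]), 0.22689280275926285, 0.0264, 0.9) yaw 13
grip t26.3 [ 0.6358 -0.055   0.0048] w0.0219 ff59 F [-0.4  0.4  4.8]
over pot t28.2 [ 0.3606 -0.2097  0.1097] w0.0217 ff59 F [ 0.   0.5 -0.4]
True
zinc (array([ 0.5357, -0.066 ]), 0.8028514559173916, 0.0278, 0.92) yaw -14
grip t32.6 [ 0.5362 -0.066   0.0048] w0.0219 ff59 F [-1.2 -0.1  4.4]
over pot t34.2 [ 0.4986 -0.283   0.1091] w0.0219 ff59 F [ 0.5 -0.3 -0.8]
True
no cand zinc [0.55   0.0685] []
no cand zinc [0.55   0.0685] [(array([0.5502, 0.069 ]), 0.9948376736367679, 0.027, 0.15)]
False
```

View pics/w6.png

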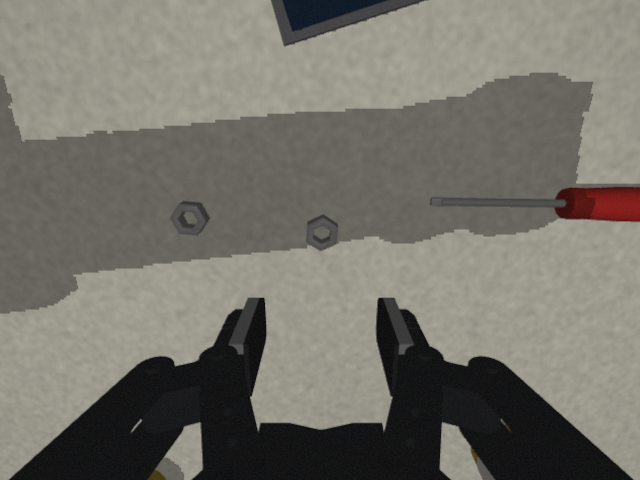

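The zinc nut at px (322,233) lies in shadow, so its confidence is low, but the position agrees. I'll lower the threshold.

```bash
sed -i 's/nuts(c,kind,.25)/nuts(c,kind,.08)/; s/for k in range(2)/for k in range(5)/; s/if k: return/if k>3: return/' h.py; python3 - <<'E'
from h import *
for k,g,d in [("zinc",(.55,.069),TW),("zinc",(.449,.08),TW)]:
    ok=pick(k,g,d); print(ok)
    if not ok: break
c=manip.read_camera("wrist"); cv2.imwrite("pics/w7.png",c["frame"])
E
```

```text
no cand zinc [0.55  0.069] []
no cand zinc [0.55  0.069] []
no cand zinc [0.55  0.069] []
no cand zinc [0.55  0.069] []
zinc (array([0.5506, 0.0683]), 0.0, 0.03, 0.25) yaw 0
grip t42.2 [0.5511 0.0684 0.0048] w0.0220 ff59 F [-0.3 -0.6  4.3]
over pot t44.3 [ 0.4989 -0.2829  0.1097] w0.0217 ff59 F [-0.   1.1 -0.7]
True
no cand zinc [0.449 0.08 ] [(array([ 0.7413, -0.1563]), 0.8552113334772214, 0.0796, 0.29)]
no cand zinc [0.449 0.08 ] []
zinc (array([0.448 , 0.0807]), 0.4188790204786391, 0.0269, 0.26) yaw 24
grip t50.0 [0.4484 0.0808 0.0047] w0.0217 ff59 F [-1.4 -1.3  6. ]
over pot t52.1 [ 0.4987 -0.2827  0.1097] w0.0219 ff59 F [ 0.5  0.  -0.4]
True
```

View pics/w7.png

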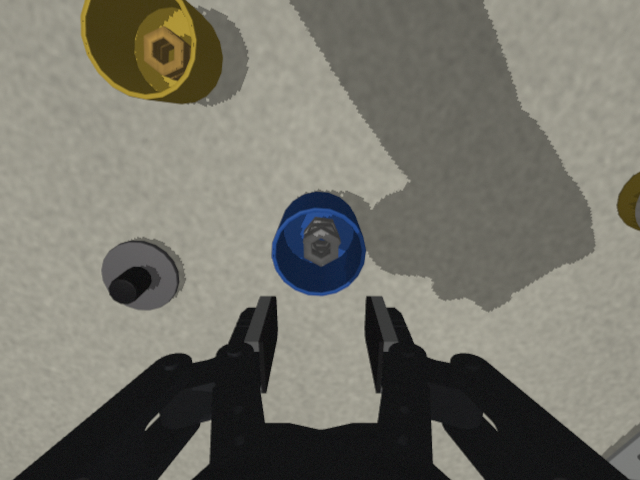

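```bash
cat >> h.py <<'E'
def rim(c,thing,zr,rad=.031):
    """axis xy from visible outline: x from extents, y from the near (-y) rim edge"""
    for r in manip.outline_of(thing,c)[:1]:
        k=np.argwhere(r["region"])[:,::-1]; P=np.array([onz(c,p,zr)[:2] for p in k])
        return r["confidence"],((P[:,0].min()+P[:,0].max())/2).round(4),(P[:,1].min()+rad).round(4),np.ptp(P[:,0]).round(4)
E
python3 - <<'E'
from h import *
c=manip.read_camera("wrist"); print("blue",rim(c,"blue_pot",.06))
manip.move_gripper(.085)
manip.move_to([*YEL,.14],Q0); c=manip.read_camera("wrist"); print("yel",rim(c,"yellow_pot",.06))
manip.move_to([*LID,.14],Q0); c=manip.read_camera("wrist"); print("lid",rim(c,"lid",.011))
st()
E
```

```text
blue (0.66, np.float64(0.4975), np.float64(-0.2841), np.float64(0.0612))
yel (0.87, np.float64(0.3593), np.float64(-0.2085), np.float64(0.061))
lid (0.56, np.float64(0.3793), np.float64(-0.379), np.float64(0.0612))
 t55.7 [ 0.3801 -0.3793  0.1397] w0.0847 ff0 F [ 0.3 -0.2 -0.7]
```

```bash
python3 - <<'E'
from h import *
B=np.array([.4983,-.285])
manip.move_straight([*YEL,.14],Q0,max_speed=.3); manip.move_straight([*YEL,.0125],max_speed=.15); manip.move_gripper(.045); st("grip")
manip.move_straight([*YEL,.14],max_speed=.15); manip.move_straight([*B,.14],max_speed=.2); st("over")
manip.move_straight([*B,.08],max_speed=.1); st(); print(manip.move_straight([*B,.060],max_speed=.025,f_stop=4)); st("seat")
c=manip.read_camera("side"); cv2.imwrite("pics/s3.png",c["frame"][250:480,200:500])
E
```

```text
grip t57.7 [ 0.3607 -0.2105  0.0138] w0.0617 ff65 F [-1.8  0.5  6.5]
over t59.7 [ 0.4975 -0.2845  0.1394] w0.0620 ff65 F [ 0.2 -0.4 -1.1]
 t60.4 [ 0.4984 -0.2851  0.0806] w0.0618 ff65 F [-0.7  0.6 -0.5]
True
seat t60.9 [ 0.4985 -0.2851  0.0689] w0.0617 ff66 F [ 0.  -1.5  5.1]
```

View pics/s3.png

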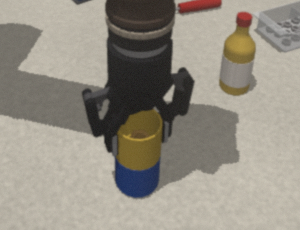

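Seated: the rise is 55.1 mm and the two pots line up in the side view (px (138,160)). Now the lid.

```bash
python3 - <<'E'
from h import *
B=np.array([.4983,-.285])
manip.move_gripper(.085); manip.move_straight([*B,.19],max_speed=.2)
c=manip.read_camera("wrist"); print("yel",rim(c,"yellow_pot",.115))
manip.move_straight([*LID,.19],max_speed=.3); manip.move_gripper(.06); manip.move_straight([*LID,.0175],max_speed=.15); manip.move_gripper(.015); st("grip")
manip.move_straight([*LID,.17],max_speed=.15); manip.move_straight([*B,.17],max_speed=.2); st("over")
manip.move_straight([*B,.138],max_speed=.1); print(manip.move_straight([*B,.120],max_speed=.025,f_stop=4)); st("seat")
manip.move_gripper(.06); manip.move_straight([*B,.22],max_speed=.15)
c=manip.read_camera("wrist"); print("lid",rim(c,"lid",.121))
f1=c["frame"][100:300,200:440]
manip.move_to([.56,.26,.25],Q0); c=manip.read_camera("wrist"); b=[r["box"] for r in manip.boxes_of("counter",c)[:1]]; print(b)
cv2.imwrite("pics/w8.png",c["frame"]); cv2.imwrite("pics/lid.png",f1)
print("btn",[(r["box"],r["confidence"]) for r in manip.boxes_of("step_top",c)])
E
```

```text
yel (0.78, np.float64(0.4976), np.float64(-0.2832), np.float64(0.0615))
grip t65.0 [ 0.3804 -0.3804  0.0183] w0.0200 ff59 F [-0.2  1.1  6.1]
over t67.1 [ 0.4977 -0.2853  0.1698] w0.0196 ff59 F [ 0.   0.  -0.5]
True
seat t68.0 [ 0.4988 -0.2853  0.1283] w0.0196 ff59 F [0.1 0.  3.9]
lid (0.83, np.float64(0.4987), np.float64(-0.2833), np.float64(0.061))
[[246.8, 97.1, 384.3, 266.4]]
btn [([288.9, 131.1, 321.7, 164.3], 0.71)]
```

View pics/w8.png

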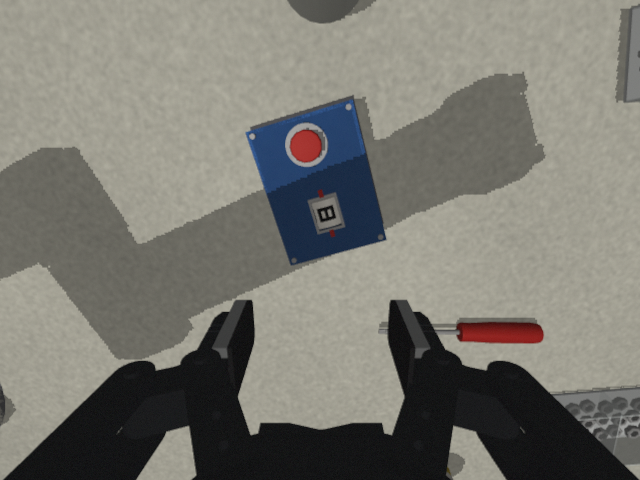

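View pics/lid.png

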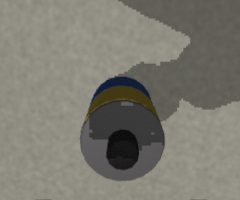

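The lid is seated (110 mm rise). The drum shows 8 at px (326,213) and the button is at (306,146), so 5 needs seven presses. I'll start with one and check it.

```bash
cat >> h.py <<'E'
def press(b):
    manip.move_straight([*b,.097],max_speed=.08); r=manip.move_straight([*b,.077],max_speed=.04,f_stop=8); o=manip.observe()
    print(r,o["tool_pos"].round(4),o["ft_force"].round(1)); manip.hold(.15)
    manip.move_straight([*b,.100],max_speed=.08); manip.hold(.2)
E
python3 - <<'E'
from h import *
c=manip.read_camera("wrist"); b=onz(c,(306,146),.093)[:2]; print(b)
manip.move_gripper(0.); manip.move_to([*b,.13],Q0); press(b); press(b)
manip.move_to([.56,.26,.21],Q0); c=manip.read_camera("wrist"); st()
p=proj(c,[.5675,.2436,.074]).astype(int); print(p)
f=c["frame"][100:320,200:440]; cv2.imwrite("pics/w9.png",cv2.resize(cv2.rotate(f,cv2.ROTATE_90_COUNTERCLOCKWISE),None,fx=2.5,fy=2.5,interpolation=2))
E
```

```text
[0.5483791  0.32314397]
True [0.5492 0.3236 0.0815] [-0.7 -0.3  4.3]
True [0.5488 0.3235 0.0814] [-1.  -0.4  4.9]
 t76.5 [0.5597 0.2599 0.2091] w0.0004 ff0 F [-0.6  0.1 -0.8]
[329 246]
```

View pics/w9.png

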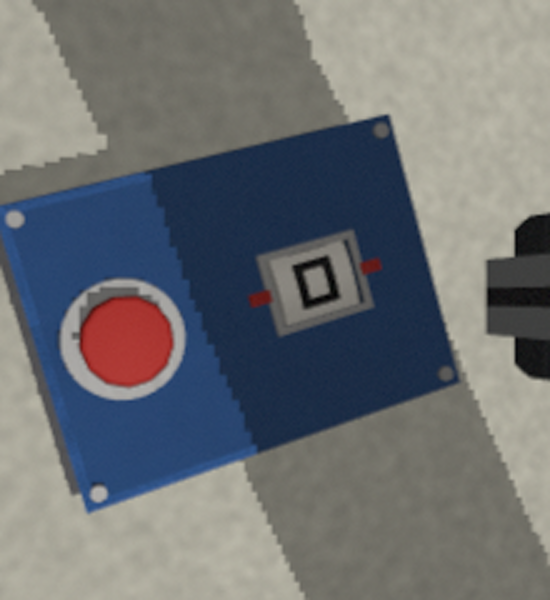

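Two presses moved 8 to 0, so both counted (window at px (317,283)). I've now viewed 15 pictures, one over the limit of 14, so I'll view no more and use numeric checks from here. Five presses remain.

```bash
python3 - <<'E'
from h import *
b=np.array([.5486,.3233])
manip.move_to([*b,.13],Q0)
for i in range(5): press(b)
manip.move_to([.56,.26,.21],Q0); manip.hold(.3); c=manip.read_camera("wrist"); st()
# holes in the figure: white drum patch, dark glyph
old=cv2.imread("pics/w9.png")
new=cv2.resize(cv2.rotate(c["frame"][100:320,200:440],cv2.ROTATE_90_COUNTERCLOCKWISE),None,fx=2.5,fy=2.5,interpolation=2)
M=cv2.getRotationMatrix2D((317,283),-13,1)
for n,f in(("old",old),("new",new)):
    g=cv2.cvtColor(cv2.warpAffine(f,M,(550,600)),cv2.COLOR_BGR2GRAY)[253:313,292:342]
    m=(g<cv2.threshold(g,0,255,cv2.THRESH_OTSU)[0]).astype(np.uint8)
    cs,h=cv2.findContours(m,cv2.RETR_CCOMP,2); print(n,"holes",[(cv2.contourArea(k)) for k,x in zip(cs,h[0]) if x[3]>=0 and cv2.contourArea(k)>15])
    H,W=m.shape; ys,xs=np.where(m); print("bbox",xs.min(),xs.max(),ys.min(),ys.max())
    s=m[ys.min():ys.max()+1,xs.min():xs.max()+1]; h2,w2=s.shape
    q=lambda y,x:s[int(y*h2)-3:int(y*h2)+4,int(x*w2)-3:int(x*w2)+4].mean().round(2)
    print("UL,UR,LL,LR sides",s[int(.2*h2):int(.35*h2),:w2//4].mean().round(2),s[int(.2*h2):int(.35*h2),-w2//4:].mean().round(2),s[int(.65*h2):int(.8*h2),:w2//4].mean().round(2),s[int(.65*h2):int(.8*h2),-w2//4:].mean().round(2),"mid",q(.5,.5))
manip.move_to([.35,.2,.35],Q0); s=manip.read_camera("scene"); d=manip.read_camera("side")
for c in(s,d):
    for k in("zinc","brass"): print(k,[(onz(c,((r["box"][0]+r["box"][2])/2,(r["box"][1]+r["box"][3])/2),.006)[:2].round(3),r["confidence"]) for r in manip.boxes_of(k+"1_mid",c)])
    print([(t,np.round(manip.boxes_of(t,c)[0]["box"])) for t in("blue_pot","yellow_pot","lid","oil","driver","mug") if manip.boxes_of(t,c)])
E
```

```text
True [0.5495 0.3237 0.0815] [0.1 0.  3.5]
True [0.549  0.3236 0.0814] [-1.6 -0.6  4.8]
True [0.5491 0.3236 0.0814] [-0.9 -0.3  4.1]
True [0.5491 0.3236 0.0814] [-0.7 -0.3  4.5]
True [0.5491 0.3236 0.0814] [-0.2 -0.9  3.6]
 t85.4 [0.5595 0.2603 0.2089] w-0.0003 ff0 F [ 0.2 -0.6  0.4]
old holes [639.0]
bbox 5 44 5 52
UL,UR,LL,LR sides 0.91 0.81 0.87 0.84 mid 0.0
new holes []
bbox 8 47 1 59
UL,UR,LL,LR sides 0.86 0.02 0.61 0.86 mid 0.31
zinc [(array([0.548, 0.307]), 0.66)]
brass []
[('blue_pot', array([160., 369., 190., 398.])), ('lid', array([138., 347., 173., 379.])), ('oil', array([288., 360., 317., 404.])), ('mug', array([373., 134., 406., 181.]))]
zinc []
brass [(array([0.583, 0.479]), 0.33)]
[('blue_pot', array([317., 408., 362., 448.])), ('yellow_pot', array([316., 378., 362., 424.])), ('lid', array([314., 349., 363., 386.])), ('oil', array([418., 261., 455., 347.])), ('driver', array([337., 246., 420., 268.]))]
```

The figure has no holes, upper-left and lower-right strokes on and upper-right off: a 5. The tower boxes are where they were at the start, and the bystanders haven't moved. The two leftover nut detections are false ones on the counter button and the mug. Handing in.

```bash
python3 -c "
from h import *
print(manip.sign_off())"
```

```text
the job is handed in; nothing more can be done
None
```

I handed the job in at about 86 s of robot time: tower rebuilt with 3 zinc nuts in the blue pot and 2 brass in the yellow, counter at 5 (last figure checked numerically only), bystanders not moved; I viewed 15 pictures, one over the limit of 14, and `sign_off` returned no verdict.

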